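Ease the press-fit cover off the pump housing with a wedge

TASK

Take the orange-handled wedge out of the tool stand and use it to ease the blue press-fit cover evenly away from the grey pump housing, pushing it straight down into the yellow-edged slots at the two ends of the seam in turn: first at one end only to the black line on the blade, then fully home at the other end, then fully home back at the first, so that the cover never goes badly askew. Let go and leave the wedge standing upright in that last slot; leave the green tool where it is.

Things in the scene. Friction and masses are not known exactly. Their poses are not given: they have to be found in the camera images.
- wedge: Hand wedge, 90 g, upright in a stand pocket. Origin: blade tip's underside, mid flat face; z up, x out of the flat face. White blade 16 mm wide (y), 60 long, 3 thick at the tip, 20 at z=60: flat face x=0, taper on -x. Black line at z=37. Orange flange z 60-68, x -32..12, y -15..15, is the stop. Orange handle 22 x 22 mm, centre x=-10, y=0, z 67-119. Flat face must end facing slot +x.
- stand: Grey tool stand 66 x 124 x 70 mm, fixed; origin mid underside. Two pockets at y = +38 and -38 mm, wedge in one, green tool in the other (either way). The flanges rest on its top, so the wedge's tip stands 10 mm above the worktop, its x axis along the stand's x; lift 70 mm straight up to clear it.
- housing: Grey half of the pump housing, fixed to the worktop, blue cover pressed on its -x side; together 85 x 156 x 72 mm; origin mid underside, x from cover to grey half, y along the seam, yaw within 0.3 rad. The cover stays where it is left by friction, no spring: about 5 N at an end, 5 to 20 N to push the wedge down. Wedging one end leaves the other where it is.
- slot_left (a point): Top of the grey upright wall of the left slot (y = +55 mm), mid-slot, 72 mm above the worktop; axes as the housing. Slot 34 mm long in y, 64 deep, shut 5 wide (x -5 to 0), both walls flared 6 mm over the top 7 (yellow). Bring wedge origin here, flat face 1 mm off the wall, x along x, push straight down: line level with the top opens this end 6.5 mm, fully in (60 mm) 13 mm.
- slot_right (a point): The same point of the same kind of slot at the right end of the seam, 110 mm from slot_left along -y of the housing; same axes and sizes.
- cover_left (a point): Point on the blue cover's wall of the left slot, level with the top; starts 5 to 6 mm from slot_left and moves off towards housing -x as that end opens, to 21 mm at most. Its axes are the housing's, turned with the cover.
- cover_right (a point): The same point on the cover at the right slot, 5 to 6 mm from slot_right at the start.
- drift: The tool to leave alone: a round steel punch 12 mm thick with a green handle and flange of the wedge's shape, upright in the other pocket, its top 129 mm above the worktop: carry the wedge clear of it; origin and axes as the wedge.

How it is judged:
On the way, in this order (a step that is already met when the one before it is completed fails the run):
1. the wedge opens one end of the seam by at least 3.5 mm while the other end is still nearly shut (((horizontal distance between cover_left and slot_left above 0.0085 m and horizontal distance between cover_right and slot_right below 0.0085 m and (horizontal distance between wedge and slot_left below 0.02 m and z of wedge in the frame of slot_left below -0.008 m)) or (horizontal distance between cover_right and slot_right above 0.0085 m and horizontal distance between cover_left and slot_left below 0.0085 m and (horizontal distance between wedge and slot_right below 0.02 m and z of wedge in the frame of slot_right below -0.008 m)))), for 0.1 s.
2. the wedge opens an end fully (by 10 mm or more) while the other is only part open (((horizontal distance between cover_left and slot_left above 0.015 m and horizontal distance between cover_right and slot_right between 0.0085 and 0.015 m and (horizontal distance between wedge and slot_left below 0.02 m and z of wedge in the frame of slot_left below -0.008 m)) or (horizontal distance between cover_right and slot_right above 0.015 m and horizontal distance between cover_left and slot_left between 0.0085 and 0.015 m and (horizontal distance between wedge and slot_right below 0.02 m and z of wedge in the frame of slot_right below -0.008 m)))), for 0.1 s.
At the end, for the whole second after the job is handed in: Both ends of the cover stand at least 10 mm farther off than when shut (cover point 15 mm or more from the slot point at each end); the wedge stands, released and at rest, in one of the slots, upright within 14 degrees (horizontal distance between cover_left and slot_left above 0.015 m and horizontal distance between cover_right and slot_right above 0.015 m and ((horizontal distance between wedge and slot_left below 0.02 m and z of wedge in the frame of slot_left below -0.008 m) or (horizontal distance between wedge and slot_right below 0.02 m and z of wedge in the frame of slot_right below -0.008 m)) and angle between wedge's own z axis and vertical below 0.25 rad and linear speed of wedge below 0.02 m/s); the robot touches nothing.
It fails at once if the cover goes askew by more than 0.085 rad, about 9.4 mm between its ends (angle between the x axis of cover_left and the x axis of slot_left, either way round above 0.085 rad).
It fails at once if the green-handled tool is moved by more than 30 mm (distance of drift from where it was at the start of the episode above 0.03 m).
It also fails if it takes over 54 s, if anything falls off the work surface, if the arm or the gripper's body presses on something with over 40 N, if the wrist force passes 120 N, or if a joint passes its speed limit or range.

ROBOT

A 6-joint arm with a two-finger parallel gripper is mounted at the origin on a cart in front of the work surface, level with it; the furniture and walls round the work are solid. World frame = base frame: x ahead of the robot, y to its left, z up, the work surface at z = 0. Lengths are in m, angles in rad, forces in N, time in s.
With the tool pointing down it reaches from about 0.275 to 0.775 m from the base axis. Payload 14.6 kg.
Tool frame: the origin (TCP) lies on the centre line of the jaws, within the pads' length; the fingertips stand 11 mm ahead of it and the grasp point (between the pads) lies 8 mm behind it (robot.tip_extent is the distance from the TCP to the fingertips, in m); z points along the fingers, x is the direction in which the jaws open and shut, and the axes are right-handed (so a half turn about z gives the same grasp; the last joint's range is limited). The gripper opens to 85 mm and grips with 20 to 120 N. Pads are 22 mm wide; open, the fingers measure 114 mm over their backs; the gripper's body (76 mm by 85 mm) begins 54 mm behind the grasp point. The pads swing forward as they close: fully open they stand 13 mm farther back than shut.
Start: joints at [1.007, 0.263, -0.048, 1.259, 0, 1.415], TCP at [0.209, 0.482, 0.242] pointing down, gripper open.
Joint ranges: [-2.65, 2.65], [-0.89, 1.7], [-1.18, 1.37], [-2.13, 2.11], [-1.35, 1.29], [-3.14, 3.14]. Speed limits (rad/s): [1.89, 1.89, 2.57, 2.79, 3.14, 3.14].

INTERFACE

Orientations are given as a unit quaternion [w, x, y, z].
In Python, from cell import monitor, grab_frame, calibration, robot gives the robot as it stands. The module is installed in compiled form; this text tells all that it offers.
- The arm moves only by the tool arm_command, never from a script. Its arguments are lists of equal length, an entry for each row: "slide": the shift along the tool's x, y, z in m, a list of three; "roll": the turn about the tool's z in rad; "fingers": the closure, from -1 (fully open) to 1 (shut). A call has 1 to 5 rows; each row shifts and turns the commanded pose from where the row before left it, along the tool's axes as they then stand; what a row does not reach is not made up. A row lasts 1/8 s, in which the tool goes at most 62.5 mm and 10.7 degrees, less where a joint would pass 70% of its speed; a pose out of reach is approached as far as the arm can. A call with a gripper value outside its range is refused whole. The fingers move at their own pace and stop on an object; "grip_force" is the grip in N (left out, the last holds). Time passes only in rows, so rows that do not move let the fingers close. It gives the time, the measured TCP pose, the force and the opening at its end, in the units of the state.
- monitor.observe(): the state, without advancing time (a new reading comes with each control period).
- grab_frame(name): name is "scene" or "top" or "wrist"; returns (picture, depth): 400x640x3 uint8, red, green, blue; 400x640 float32, m along the optical axis (not along the pixel's ray), 0 where there is no reading.
- calibration(name): a dict with "intrinsics" (3x3 intrinsics, pixels), "R" (3x3) and "t" (3): a world point X has camera coordinates R X + t. Camera axes: x right, y down, z forward; pixel columns grow to the right and rows downward; lengths in m; the calibration is good to about 2 mm. A picture is of the moment at which its call begins: read the wrist's pose just before it. calibration takes no time and is no camera call; for the wrist camera it gives the pose at the moment of the call.
- robot.close_job(): hands the job in, once; it reports no verdict.
The state is a dict: "t": time; "joints": joint angles; "joint_vel": joint speeds; "joint_torque": joint torques, N m; "tool_pos": TCP position; "eef_rot": TCP orientation; "force": force on the tool from outside, world axes, zero at the start; "moment": the same for the moment, N m; "opening": finger opening in m.
Only numpy, scipy, OpenCV 4.12 (cv2) and the standard library are available. Lean on these libraries where they do the work, as an engineer would, in place of code of your own. Each camera call takes 0.05 s, during which the arm holds its last target.

## Working session

There is one attempt and no reset: what is moved stays moved. The work goes in short steps, Python scripts to look and compute and a tool call to move; the robot and the scene stay as the last step left them, time stands still between calls to the robot, and variables do not carry over. Pictures are saved under pics/ and viewed, and the job is handed in when it is done.

Besides the shell and the picture viewer there is one more tool, called in YAML: its name, and indented under it one key for each argument. arm_command: Moves the arm, as the interface text tells. Its arguments: {"type":"object","properties":{"slide":{"type":"array"},"roll":{"type":"array"},"fingers":{"type":"array"},"grip_force":{"type":"number"}},"required":["slide","roll","fingers"]}

```bash
mkdir -p pics; cat > h.py <<'E'
import numpy as np, cv2
from cell import monitor, grab_frame, calibration, robot
def snap(n,tag):
    c=calibration(n); p,d=grab_frame(n)
    cv2.imwrite(f'pics/{tag}.png',p[:,:,::-1]); np.savez(f'pics/{tag}.npz',p=p,d=d,K=c['intrinsics'],R=c['R'],t=c['t'])
    return p,d,c
def world(u,v,d,K,R,t):
    u=np.asarray(u,float);v=np.asarray(v,float);d=np.asarray(d,float)
    X=np.stack([(u-K[0,2])/K[0,0]*d,(v-K[1,2])/K[1,1]*d,d],-1)
    return (X-t)@R
def cloud(p,d,c):
    v,u=np.mgrid[0:400,0:640]
    return world(u,v,d,np.array(c['intrinsics']),np.array(c['R']),np.array(c['t']))
def proj(X,c):
    x=np.array(c['R'])@np.asarray(X)+np.array(c['t']); k=np.array(c['intrinsics'])@x; return k[:2]/k[2]
def hsv(p): return cv2.cvtColor(p,cv2.COLOR_RGB2HSV)
E
python3 - <<'E'
from h import *
for n in ['scene','top','wrist']:
    snap(n,n+'0')
s=monitor.observe(); print(s['t'],s['tool_pos'],s['eef_rot'],s['opening'],robot.tip_extent)
E
```

```text
0.15 [0.2086023  0.48157643 0.24193666] [ 1.58272802e-04  8.35920957e-01  5.48849709e-01 -3.54781356e-04] 0.08518307810879135 0.011
```

View pics/scene0.png

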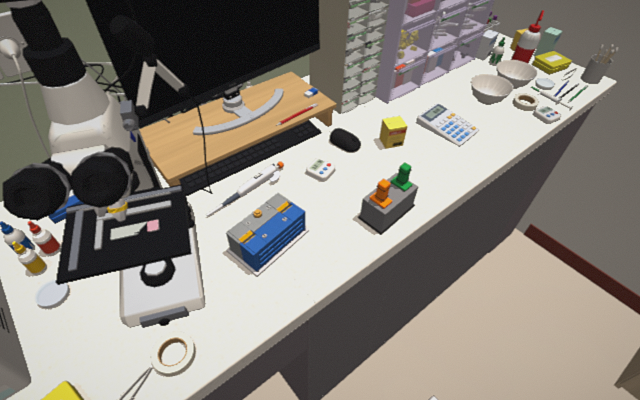

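View pics/top0.png

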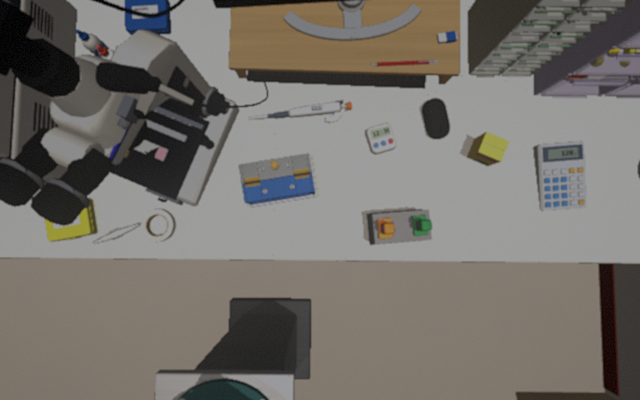

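View pics/wrist0.png

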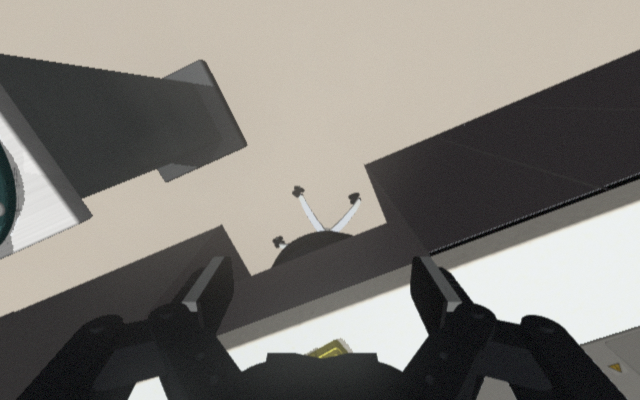

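The top view shows the housing at about (278,180) with its blue cover toward the robot. The stand is at (398,226), with the orange wedge at (386,228) and the green tool at (422,225). Next I'll measure them.

```bash
cat > m0.py <<'E'
from h import *
for n in ['top0','scene0']:
    z=np.load(f'pics/{n}.npz'); c=dict(intrinsics=z['K'],R=z['R'],t=z['t']); p,d=z['p'],z['d']
    W=cloud(p,d,c); H=hsv(p)
    print(n,c['intrinsics'][0,0],'cam at',-c['R'].T@c['t'])
    def m(lo,hi): return cv2.inRange(H,np.array(lo),np.array(hi))>0
    for nm,mk in dict(orange=m((8,150,120),(18,255,255)),green=m((50,120,50),(80,255,255)),blue=m((100,150,60),(120,255,255))).items():
        mk=mk&(d>0)&(W[...,2]>0.01)&(W[...,2]<.16)&(W[...,0]<.65)&(W[...,0]>.2)
        nl,lab,st,ce=cv2.connectedComponentsWithStats(mk.astype(np.uint8))
        for i in range(1,nl):
            if st[i,4]>15:
                P=W[lab==i]; print(nm,st[i],np.percentile(P,[2,50,98],axis=0).round(4).tolist())
    # grey regions: top heights
    for nm,zl,zh in [('z72',.062,.082),('z70',.062,.078)]:
        pass
    mk=(W[...,2]>.06)&(W[...,2]<.082)&(d>0)&(W[...,0]<.65)&(W[...,0]>.25)&(W[...,1]>-.35)&(W[...,1]<.35)
    nl,lab,st,ce=cv2.connectedComponentsWithStats(mk.astype(np.uint8))
    for i in range(1,nl):
        if st[i,4]>100:
            P=W[lab==i]; r=cv2.minAreaRect((P[:,:2]*1000).astype(np.float32)); print('top',st[i],r,np.median(P[:,2]))
E
python3 m0.py
```

```text
top0 385.68347414123076 cam at [ 0.48851737 -0.21883151  0.91144061]
orange [378 219  16  17 123] [[0.4737, -0.37, 0.0752], [0.4947, -0.3531, 0.0886], [0.5059, -0.344, 0.1308]]
green [413 216  18  19 148] [[0.4743, -0.447, 0.0752], [0.4914, -0.4335, 0.1189], [0.5131, -0.4221, 0.1312]]
top [ 239  153   76   50 2693] ((595.0742797851562, -121.5212173461914), (88.58494567871094, 155.91563415527344), 9.958966255187988) 0.07145826850346393
top [372 213   9  31 242] ((486.4013671875, -341.05389404296875), (65.37882232666016, 17.82023048400879), 0.32947176694869995) 0.07016583690215031
scene0 386.4020592139455 cam at [0.12942058 0.13334102 0.71563516]
orange [370 179  22  29 309] [[0.4669, -0.3704, 0.0736], [0.4811, -0.3499, 0.0953], [0.5067, -0.342, 0.1303]]
orange [254 210   7   7  33] [[0.6145, -0.1219, 0.0759], [0.6184, -0.114, 0.081], [0.6229, -0.1089, 0.0886]]
green [391 163  21  28 297] [[0.475, -0.4441, 0.0745], [0.4888, -0.4242, 0.0942], [0.5112, -0.4181, 0.1303]]
blue [ 240  203   64   68 1914] [[0.542, -0.1959, 0.0159], [0.5604, -0.1139, 0.0693], [0.593, -0.0469, 0.0742]]
top [ 226  193   79   65 2465] ((596.3242797851562, -120.67859649658203), (88.78530883789062, 156.84127807617188), 10.562957763671875) 0.07192099606197215
top [362 194  27  23 278] ((486.8166198730469, -340.7005310058594), (66.60063934326172, 19.71382713317871), 1.3265825510025024) 0.0702447809565759
top [139 259  35  26 615] ((625.73876953125, 114.47046661376953), (64.48255920410156, 42.72365188598633), 78.23844146728516) 0.07120936400050414
```

```bash
cat >> h.py <<'E'
def pose():
    s=monitor.observe(); w,x,y,z=s['eef_rot']
    from scipy.spatial.transform import Rotation as Ro
    R=Ro.from_quat([x,y,z,w]).as_matrix(); return s,np.array(s['tool_pos']),R
def plan(target,head):
    s,p,R=pose(); h=np.arctan2(R[1,0],R[0,0])
    d=np.array(target)-p
    a=(h-head+np.pi)%(2*np.pi)-np.pi
    c,sn=np.cos(head),np.sin(head)
    print('t',round(s['t'],2),'pos',p.round(4),'head',round(h,4),'tilt',R[:,2].round(3),'j',np.round(s['joints'],2),'F',np.round(s['force'],1),'open',round(s['opening'],4))
    print('roll',round(a,4),'then slide',np.round([c*d[0]+sn*d[1], sn*d[0]-c*d[1], -d[2]],4))
E
python3 - <<'E'
from h import *
plan([.26,.2,.24],0)
for n in ['top0','scene0']:
    z=np.load(f'pics/{n}.npz'); c=dict(intrinsics=z['K'],R=z['R'],t=z['t']); p,d=z['p'],z['d']
    W=cloud(p,d,c);H=hsv(p)
    for nm,lo,hi in [('o',(8,100,100),(20,255,255)),('g',(50,100,40),(85,255,255))]:
        mk=(cv2.inRange(H,np.array(lo),np.array(hi))>0)&(W[...,2]>.12)&(W[...,2]<.14)&(W[...,0]<.55)&(W[...,1]<-.3)
        P=W[mk]; r=cv2.minAreaRect((P[:,:2]*1000).astype(np.float32)); print(n,nm,len(P),r,P.mean(0))
E
```

```text
t 0.15 pos [0.2086 0.4816 0.2419] head 1.162 tilt [-0.    -0.001 -1.   ] j [ 1.01  0.26 -0.05  1.26  0.    1.42] F [-0.9  0.5 -0.3] open 0.0852
roll 1.162 then slide [0.0514 0.2816 0.0019]
top0 o 104 ((487.8322448730469, -357.84906005859375), (22.023603439331055, 18.993377685546875), 2.846338987350464) [ 0.48776294 -0.35754714  0.12797733]
top0 g 90 ((494.8235168457031, -432.4412841796875), (21.20131492614746, 18.980005264282227), 9.839886665344238) [ 0.49406503 -0.43246341  0.12824348]
scene0 o 94 ((486.76910400390625, -356.6212463378906), (18.485082626342773, 22.513038635253906), 4.600069999694824) [ 0.48557833 -0.35442562  0.127133  ]
scene0 g 73 ((492.83416748046875, -430.6324768066406), (16.781827926635742, 20.476886749267578), 4.590588092803955) [ 0.49206976 -0.42919986  0.12729385]
```

arm_command:
  slide:
    - [0,0,0]
    - [0,0,0]
    - [0,0,0]
    - [0,0,0]
    - [0,0,0]
  roll: [0.18,0.18,0.18,0.18,0.18]
  fingers: [-1,-1,-1,-1,-1]
  grip_force: 100

```text
t: 0.78
tool_pos: [0.2086, 0.4816, 0.2421]
eef_rot: [0.0, 0.992, 0.128, -0.0]
force: [0.1, 1.5, 0.6]
opening: 0.0854
```

arm_command:
  slide:
    - [0,0,0]
    - [0.0,0.055,0]
    - [0.0,0.055,0]
    - [0.0,0.055,0]
    - [0.0,0.055,0]
  roll: [0.17,0,0,0,0]
  fingers: [-1,-1,-1,-1,-1]

```text
t: 1.4
tool_pos: [0.2286, 0.2611, 0.2421]
eef_rot: [0.0, 0.999, 0.046, 0.0]
force: [0.8, -0.1, 0.5]
opening: 0.0851
```

```bash
python3 -c "
from h import *
plan([.33,-.1,.24],.087); plan([.487,-.357,.24],.087)"
```

```text
t 1.4 pos [0.2286 0.2611 0.2421] head 0.0928 tilt [ 0. -0. -1.] j [ 0.62 -0.04 -0.41  1.21 -0.    2.09] F [ 0.8 -0.1  0.5] open 0.0851
roll 0.0058 then slide [0.0697 0.3686 0.0021]
t 1.4 pos [0.2286 0.2611 0.2421] head 0.0928 tilt [ 0. -0. -1.] j [ 0.62 -0.04 -0.41  1.21 -0.    2.09] F [ 0.8 -0.1  0.5] open 0.0851
roll 0.0058 then slide [0.2038 0.6382 0.0021]
```

arm_command:
  slide:
    - [0.016,0.058,0]
    - [0.014,0.058,0]
    - [0.012,0.058,0]
    - [0.012,0.058,0]
    - [0.016,0.058,0]
  roll: [0.006,0,0,0,0]
  fingers: [-1,-1,-1,-1,-1]

```text
t: 2.02
tool_pos: [0.3154, 0.0148, 0.2425]
eef_rot: [0.0, 0.999, 0.043, 0.0]
force: [1.9, 1.0, 0.3]
opening: 0.0854
```

arm_command:
  slide:
    - [0.016,0.058,0]
    - [0.016,0.058,0]
    - [0.016,0.058,0]
    - [0.016,0.058,0]
    - [0.016,0.03,0]
  roll: [0,0,0,0,0]
  fingers: [-1,-1,-1,-1,-1]

```text
t: 2.65
tool_pos: [0.4181, -0.2404, 0.2419]
eef_rot: [-0.0, 0.999, 0.042, -0.0]
force: [-0.4, 1.5, 0.8]
opening: 0.0855
```

```bash
python3 -c "
from h import *
plan([.487,-.357,.24],.087); snap('wrist','wrist1');snap('scene','scene1')"
```

```text
t 2.65 pos [ 0.4181 -0.2404  0.2419] head 0.0843 tilt [-0.  0. -1.] j [-0.69  0.19 -0.15  1.23 -0.    0.8 ] F [-0.4  1.5  0.8] open 0.0855
roll -0.0027 then slide [0.0585 0.1221 0.0019]
```

View pics/wrist1.png

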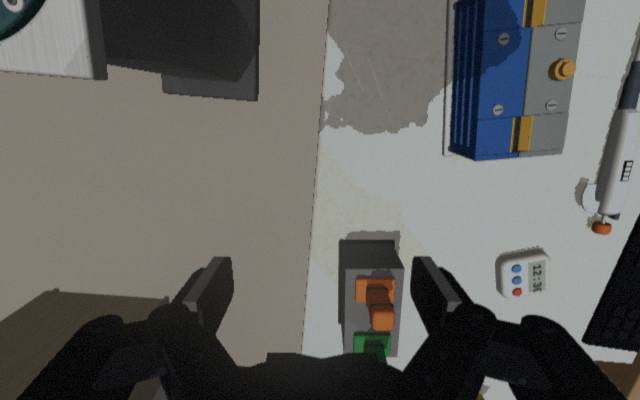

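View pics/scene1.png

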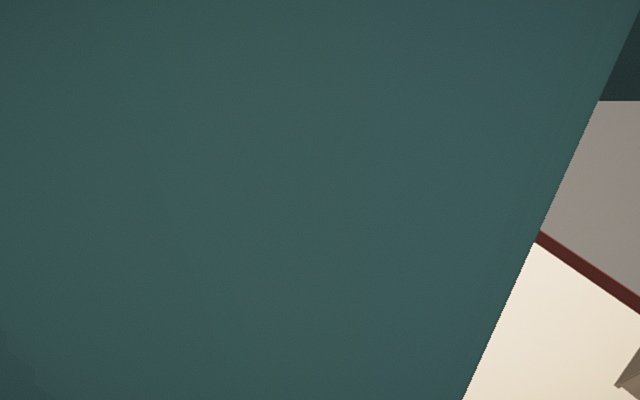

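The wrist view shows the wedge handle top at (381,310) and, at upper right, the housing with its two yellow-edged slots near (522,133) and (537,10). The arm blocks the scene camera.

```bash
cat > m1.py <<'E'
from h import *
import sys
n=sys.argv[1]
z=np.load(f'pics/{n}.npz'); c=dict(intrinsics=z['K'],R=z['R'],t=z['t']); p,d=z['p'],z['d']
W=cloud(p,d,c);H=hsv(p)
print('cam',-c['R'].T@c['t'])
m=lambda lo,hi:cv2.inRange(H,np.array(lo),np.array(hi))>0
def comps(nm,mk,mn):
    nl,lab,st,ce=cv2.connectedComponentsWithStats(mk.astype(np.uint8))
    for i in range(1,nl):
        if st[i,4]>mn:
            P=W[lab==i]; r=cv2.minAreaRect((P[:,:2]*1000).astype(np.float32)); print(nm,st[i],np.round(r[0],1),np.round(r[1],1),round(r[2],1),'z',np.percentile(P[:,2],[5,50,95]).round(4),P.mean(0).round(4))
comps('handletop',m((5,100,80),(20,255,255))&(W[...,2]>.12),40)
comps('greentop',m((50,100,40),(85,255,255))&(W[...,2]>.12),40)
comps('flange',m((5,100,80),(20,255,255))&(W[...,2]<.085)&(W[...,2]>.07),40)
comps('yellow',m((15,120,80),(35,255,255))&(W[...,2]<.1)&(W[...,2]>.05),40)
mk=(W[...,2]>.06)&(W[...,2]<.082)&(d>0)&(W[...,0]<.68)&(W[...,0]>.3)
comps('top',mk,400)
E
python3 m1.py wrist1
python3 - <<'E'
import cv2
i=cv2.imread('pics/wrist1.png'); cv2.imwrite('pics/w1z.png',cv2.resize(i[0:180,440:640],None,fx=3.3,fy=3.3,interpolation=cv2.INTER_CUBIC))
E
```

```text
cam [ 0.41176457 -0.163266    0.37374203]
handletop [372 310  23  21 438] [ 457.  -264.4] [ 23.5 220.4] 18.0 z [0.1258 0.1291 0.1303] [ 0.4866 -0.3561  0.1299]
flange [537   0   8  26  88] [594.4 -73.9] [ 3.7 19. ] 10.2 z [0.0701 0.071  0.0727] [ 0.5948 -0.0741  0.0712]
flange [555  59  20  21 158] [ 622.9 -116. ] [22.  17.2] 63.3 z [0.0791 0.0812 0.0833] [ 0.6195 -0.1178  0.0811]
flange [524 116   8  35 104] [ 612.1 -175.4] [ 4.2 32.4] 10.3 z [0.0702 0.0712 0.0731] [ 0.6124 -0.1752  0.0714]
flange [355 278  40  25 538] [ 487.7 -358.1] [44.2 29.7] 4.9 z [0.0763 0.0784 0.0795] [ 0.4847 -0.3545  0.0782]
flange [627 374  13  26 111] [ 833.7 -470.9] [38.9  7.6] 87.0 z [0.0761 0.0778 0.0791] [ 0.8322 -0.4723  0.0777]
yellow [523   0   4  27  59] [581.6 -75. ] [ 7.5 19.8] 17.6 z [0.0656 0.0702 0.0729] [ 0.5813 -0.0751  0.0699]
yellow [531   0  15  27 331] [593.8 -73.2] [ 7.6 20.7] 10.9 z [0.0651 0.069  0.0726] [ 0.5934 -0.0734  0.069 ]
yellow [555  59  21  21 295] [ 620.4 -118. ] [14.7 16.6] 12.0 z [0.0799 0.0846 0.0869] [ 0.6205 -0.118   0.0837]
yellow [518 116  15  35 399] [ 611.4 -175.6] [ 7.8 33.4] 9.5 z [0.0654 0.069  0.0729] [ 0.6112 -0.1753  0.0692]
yellow [510 118   6  34  65] [ 599.9 -177.9] [ 6.9 31.8] 9.2 z [0.0657 0.0701 0.073 ] [ 0.5991 -0.1773  0.07  ]
top [  469     0   117   162 15397] [ 596.8 -129.4] [ 88.8 143.1] 9.9 z [0.0659 0.0722 0.0737] [ 0.5934 -0.1278  0.0717]
top [ 343  264   62   94 3777] [ 491.3 -397. ] [ 66.2 125.7] 5.3 z [0.0663 0.071  0.079 ] [ 0.487  -0.3843  0.0724]
```

View pics/w1z.png

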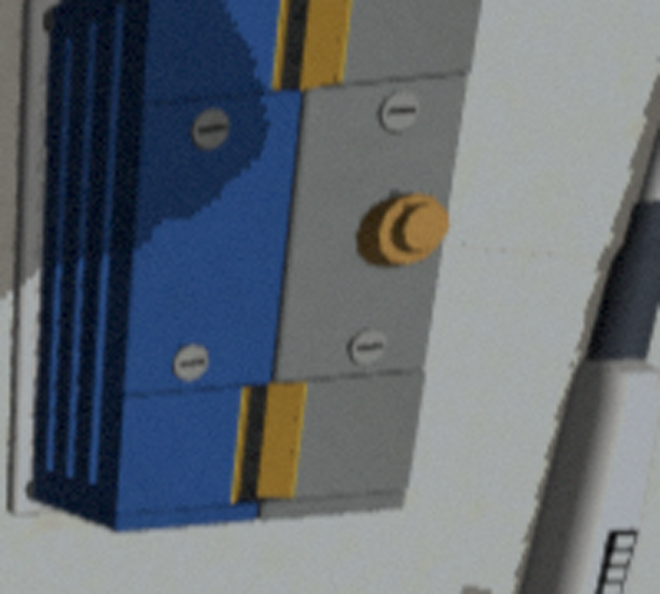

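```bash
python3 -c "
from h import *
plan([.4876,-.3577,.24],.0855)"
```

```text
t 2.75 pos [ 0.4189 -0.2404  0.2415] head 0.0843 tilt [-0.001  0.    -1.   ] j [-0.69  0.19 -0.15  1.23 -0.    0.8 ] F [-0.3  0.  -0.5] open 0.0856
roll -0.0012 then slide [0.0585 0.1227 0.0015]
```

arm_command:
  slide:
    - [0.02,0.041,0]
    - [0.02,0.041,0]
    - [0.019,0.041,0]
    - [0,0,0]
    - [0,0,0]
  roll: [0,0,0,0,0]
  fingers: [-1,-1,-1,-1,-1]

```text
t: 3.38
tool_pos: [0.4868, -0.3543, 0.2423]
eef_rot: [-0.0, 0.999, 0.043, -0.0]
force: [-0.3, 0.7, -0.5]
opening: 0.0854
```

```bash
python3 -c "
from h import *
plan([.4876,-.3577,.16],.0855); snap('wrist','wrist2')"; python3 m1.py wrist2
```

```text
t 3.38 pos [ 0.4868 -0.3543  0.2423] head 0.0869 tilt [-0.001  0.001 -1.   ] j [-0.76  0.4   0.16  1.33  0.    0.72] F [-0.3  0.7 -0.5] open 0.0854
roll 0.0014 then slide [0.0005 0.0035 0.0823]
cam [ 0.48032506 -0.27719822  0.37414197]
handletop [310 191  26  24 593] [ 485.  -322.6] [21.3 91.2] 4.8 z [0.1259 0.129  0.1303] [ 0.4877 -0.3572  0.1292]
greentop [312 272  22  19 322] [ 483.6 -360.4] [ 19.2 165.5] 8.9 z [0.1283 0.1293 0.1304] [ 0.4946 -0.4326  0.1301]
flange [301 173  44  29 674] [ 487.9 -358.2] [43.2 28.6] 4.6 z [0.0754 0.0783 0.0796] [ 0.4872 -0.3549  0.0781]
flange [ 596  250   44  100 1316] [ 835.3 -470.4] [ 49.2 137.2] 21.4 z [0.0766 0.0783 0.0794] [ 0.8443 -0.4775  0.0782]
yellow [468   0   4  15  46] [ 600.7 -187.9] [ 5.5 11.7] 5.8 z [0.0668 0.0704 0.073 ] [ 0.6005 -0.1878  0.0702]
yellow [480   0  10  13  43] [ 614.8 -185.1] [ 5.1 11.6] 39.1 z [0.0672 0.0714 0.0734] [ 0.6148 -0.1852  0.071 ]
yellow [302 176  11  25 195] [ 472.5 -360. ] [ 9.9 25.3] 3.0 z [0.0774 0.0784 0.0796] [ 0.4716 -0.3585  0.0784]
top [ 424    0  105   31 2604] [ 607.3 -191.4] [86.8 23.7] 5.2 z [0.0633 0.0718 0.0733] [ 0.6037 -0.1922  0.0708]
top [ 290  162   65  111 5466] [ 491.3 -396.9] [ 66.1 124.4] 5.2 z [0.0693 0.0708 0.079 ] [ 0.4906 -0.3905  0.0723]
```

View pics/wrist2.png

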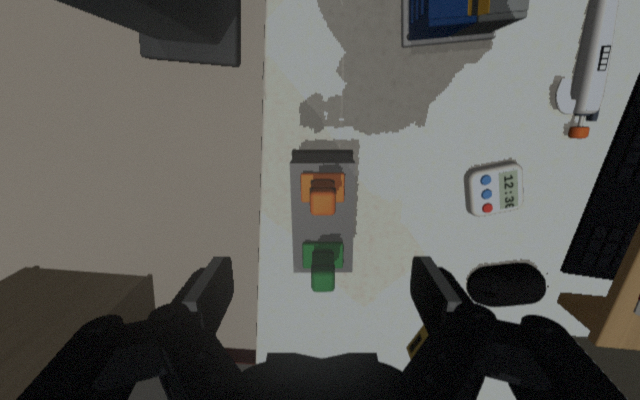

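The wrist view shows the handle top at (323,203), in line with the jaws. Descending to grasp.

arm_command:
  slide:
    - [0.001,0.0035,0.045]
    - [0,0,0.05]
    - [0,0,0.03]
    - [0,0,0.021]
    - [0,0,0]
  roll: [0,0,0,0,0]
  fingers: [-1,-1,-1,-1,-1]

```text
t: 4.05
tool_pos: [0.4876, -0.3571, 0.0959]
eef_rot: [-0.001, 0.999, 0.044, -0.001]
force: [0.5, 0.4, 0.2]
opening: 0.0856
```

arm_command:
  slide:
    - [0,0,0]
    - [0,0,0]
    - [0,0,0]
    - [0,0,0]
    - [0,0,0]
  roll: [0,0,0,0,0]
  fingers: [1,1,1,1,1]
  grip_force: 80

```text
t: 4.68
tool_pos: [0.4887, -0.3588, 0.097]
eef_rot: [0.0, 0.999, 0.043, 0.0]
force: [-1.1, 0.6, 6.6]
opening: 0.021
```

```bash
python3 -c "
from h import *
plan([.4876,-.3577,.096],.0855); snap('wrist','wrist3')"
```

```text
t 4.67 pos [ 0.4887 -0.3588  0.097 ] head 0.0865 tilt [ 0.001 -0.001 -1.   ] j [-0.77  0.48 -0.12  0.97 -0.    0.72] F [-1.1  0.6  6.6] open 0.021
roll 0.001 then slide [-0.001  -0.0012  0.001 ]
```

View pics/wrist3.png

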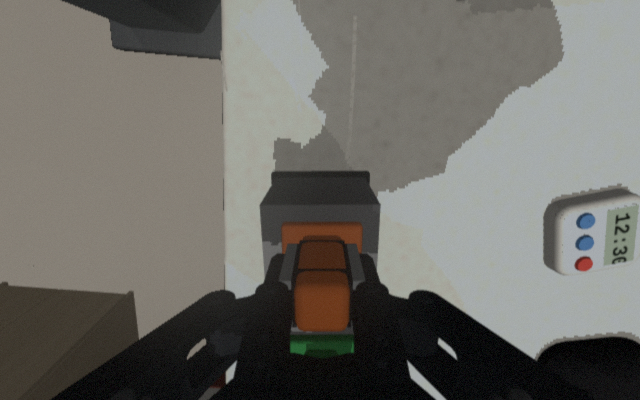

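Gripped at 21 mm opening, with the handle between the pads at (322,300). Lifting straight up.

arm_command:
  slide:
    - [0,0,-0.02]
    - [0,0,-0.03]
    - [0,0,-0.04]
    - [0,0,-0.03]
    - [0,0,0]
  roll: [0,0,0,0,0]
  fingers: [1,1,1,1,1]

```text
t: 5.35
tool_pos: [0.4892, -0.3592, 0.2184]
eef_rot: [0.001, 0.999, 0.043, 0.001]
force: [0.5, -0.6, -0.7]
opening: 0.0211
```

```bash
python3 -c "
from h import *
plan([.58,-.2,.216],.173); snap('wrist','wrist4'); snap('top','top4')"; python3 -c "
import cv2
i=cv2.imread('pics/top4.png'); cv2.imwrite('pics/top4z.png',cv2.resize(i[100:300,220:480],None,fx=3,fy=3,interpolation=cv2.INTER_CUBIC))"
```

```text
t 5.35 pos [ 0.4892 -0.3592  0.2184] head 0.0865 tilt [ 0.003 -0.003 -1.   ] j [-0.77  0.41  0.11  1.27 -0.    0.72] F [ 0.5 -0.6 -0.7] open 0.0211
roll -0.0865 then slide [ 0.1169 -0.1412  0.0024]
```

View pics/wrist4.png

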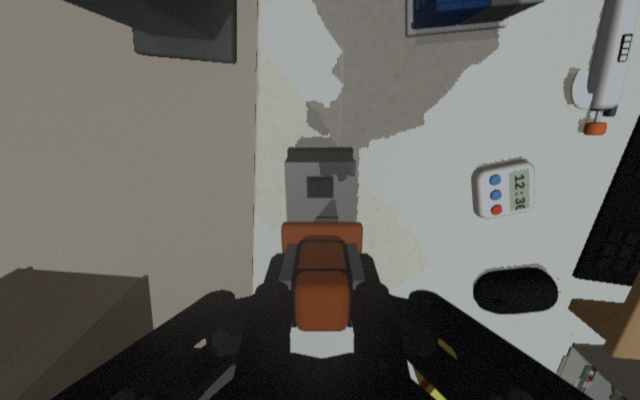

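View pics/top4z.png

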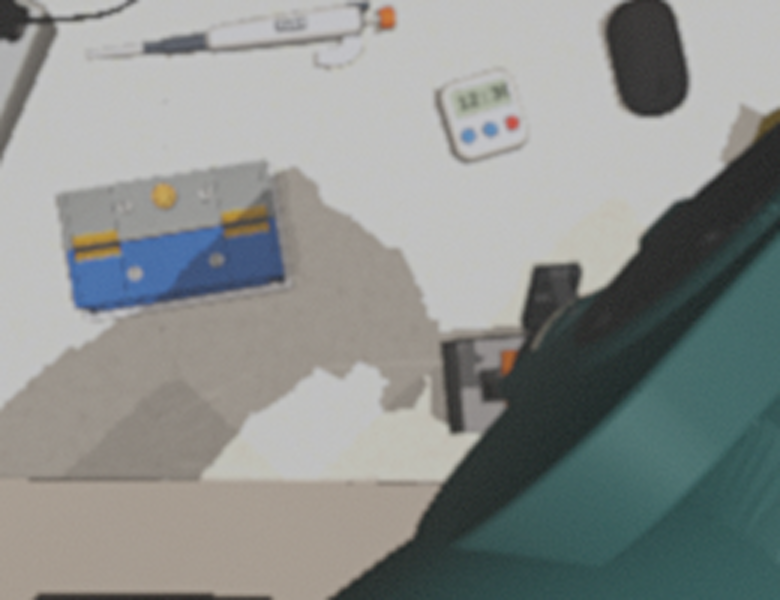

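The wrist view shows the wedge clear of its pocket (320,187), but the flange hides the blade. I need to know which way the flat face points, so I'll move where the scene camera can see the blade.

arm_command:
  slide:
    - [0,0,-0.015]
    - [0.013,-0.056,-0.015]
    - [0.013,-0.056,0]
    - [0.013,-0.056,0]
    - [0.012,-0.056,0]
  roll: [-0.087,0,0,0,0]
  fingers: [1,1,1,1,1]

```text
t: 6.08
tool_pos: [0.4994, -0.1272, 0.245]
eef_rot: [-0.0, 0.996, 0.087, -0.001]
force: [-0.8, -0.1, -0.6]
opening: 0.0212
```

```bash
python3 -c "
from h import *
plan([.58,-.2,.216],.173); snap('wrist','wrist5'); snap('scene','scene5')"; python3 -c "
import cv2
i=cv2.imread('pics/scene5.png'); cv2.imwrite('pics/scene5z.png',cv2.resize(i[80:330,180:440],None,fx=2.4,fy=2.4,interpolation=cv2.INTER_CUBIC))"
```

```text
t 6.08 pos [ 0.4994 -0.1272  0.245 ] head 0.1733 tilt [-0.002  0.001 -1.   ] j [-0.41  0.25 -0.06  1.26  0.    0.99] F [-0.8 -0.1 -0.6] open 0.0212
roll 0.0003 then slide [0.0669 0.0856 0.029 ]
```

View pics/wrist5.png

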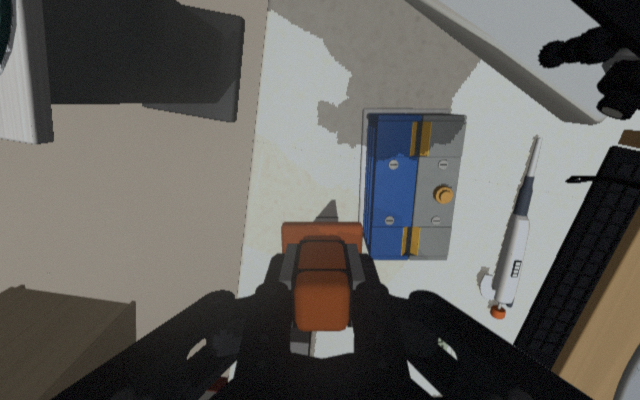

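View pics/scene5z.png

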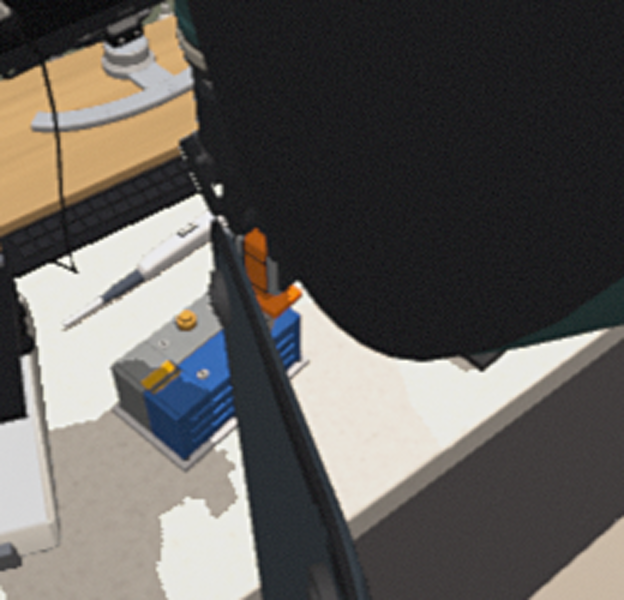

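The wrist view now shows both slots, left at about (421,138) and right at about (409,241). A blade shadow falls at (330,210). I'll measure the slots and zoom in on the shadow.

```bash
python3 m1.py wrist5 | grep -v hand; python3 -c "
import cv2
i=cv2.imread('pics/wrist5.png'); cv2.imwrite('pics/w5z.png',cv2.resize(i[150:360,250:470],None,fx=2.8,fy=2.8,interpolation=cv2.INTER_CUBIC))"
```

```text
cam [ 0.48636751 -0.05099275  0.37697722]
flange [410 122   5  34  67] [579.2 -69.4] [ 3.4 32.1] 8.3 z [0.0702 0.0719 0.0733] [ 0.5789 -0.0689  0.0719]
flange [424 122   8  34 100] [594.  -66.9] [ 3.7 32.2] 9.5 z [0.0702 0.0713 0.073 ] [ 0.5938 -0.0655  0.0714]
flange [435 187  18  17 114] [ 621.9 -116.5] [17.5 14.3] 54.3 z [0.0795 0.0814 0.0833] [ 0.6199 -0.1158  0.0812]
flange [413 227   7  28  69] [ 612.  -175.3] [ 4.  32.4] 10.1 z [0.0701 0.0711 0.073 ] [ 0.6125 -0.1753  0.0713]
flange [559 228  81 149 712] [ 843.6 -219.9] [204.   18.5] 89.2 z [0.0755 0.0773 0.079 ] [ 0.8379 -0.214   0.0773]
flange [619 328  15  13  52] [ 885.8 -246.4] [15.3 18.6] 18.5 z [0.0775 0.0785 0.0793] [ 0.8854 -0.2459  0.0784]
yellow [410 122   7  34 132] [581.  -69.1] [ 6.4 32.2] 9.1 z [0.0658 0.0695 0.0731] [ 0.5807 -0.0688  0.0696]
yellow [420 122  12  34 292] [592.6 -67.5] [ 6.9 33. ] 9.8 z [0.0655 0.0695 0.0727] [ 0.5926 -0.067   0.0694]
yellow [435 187  18  16 212] [ 621.3 -116.7] [16.6 13.9] 48.4 z [0.0801 0.0841 0.0873] [ 0.6208 -0.1166  0.0838]
yellow [401 227   6  28  94] [ 599.8 -177.4] [ 6.1 32. ] 9.6 z [0.0662 0.07   0.0727] [ 0.5996 -0.1778  0.0696]
yellow [410 227  10  28 219] [ 611.4 -175.8] [ 6.7 32.8] 9.8 z [0.0657 0.0694 0.073 ] [ 0.6112 -0.1758  0.0694]
top [  369   115    98   146 12007] [ 595.4 -123. ] [ 88.  156.2] 10.0 z [0.0684 0.0723 0.0737] [ 0.5937 -0.1169  0.0721]
```

View pics/w5z.png

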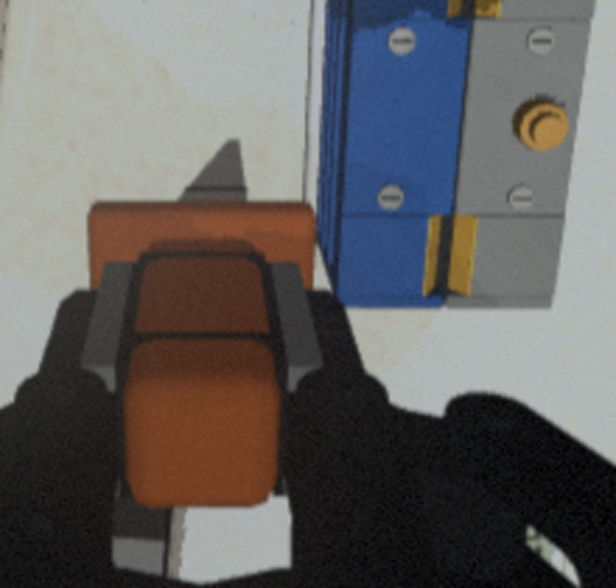

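The grey triangle above the flange is the blade itself, tip near (335,201). Its upright edge is on the right (+x) and its taper on the left, so the flat face already points along housing +x. Next I'll locate the tip in the tool frame.

```bash
cat > tip.py <<'E'
from h import *
import sys
from scipy.spatial.transform import Rotation as Ro
n=sys.argv[1]
s,p,R=pose()
z=np.load(f'pics/{n}.npz'); c=dict(intrinsics=z['K'],R=z['R'],t=z['t']); d=z['d'];pp=z['p']
W=cloud(pp,d,c); T=(W-p)@R   # tool frame
H=hsv(pp)
m=(d>0)&(np.abs(T[...,0])<.04)&(np.abs(T[...,1])<.03)&(T[...,2]>.02)&(T[...,2]<.12)
org=cv2.inRange(H,np.array((3,100,60)),np.array((20,255,255)))>0
f=m&org; b=m&~org&(T[...,2]>.028)
Pf=T[f]; print('flange',len(Pf),np.percentile(Pf,[2,50,98],axis=0).round(4).tolist())
Pb=T[b]; print('blade',len(Pb))
for k in np.arange(.03,.1,.005):
    q=Pb[(Pb[:,2]>=k)&(Pb[:,2]<k+.005)]
    if len(q)>3: print(round(k,3),len(q),'x',q[:,0].min().round(4),q[:,0].max().round(4),'y',np.median(q[:,1]).round(4),'z',q[:,2].max().round(4))
E
python3 tip.py wrist5
```

```text
flange 370 [[-0.0212, -0.0127, 0.02], [0.0009, -0.0119, 0.0209], [0.0213, -0.0001, 0.0246]]
blade 320
0.04 28 x -0.0048 0.0093 y -0.0052 z 0.0449
0.045 70 x -0.0043 0.0096 y -0.0051 z 0.05
0.05 49 x -0.0037 0.0096 y -0.0052 z 0.055
0.055 44 x -0.0019 0.0093 y -0.0051 z 0.0599
0.06 40 x -0.0006 0.0096 y -0.0051 z 0.0648
0.065 31 x 0.0015 0.0097 y -0.0051 z 0.07
0.07 24 x 0.0022 0.0093 y -0.005 z 0.0749
0.075 17 x 0.0044 0.0095 y -0.005 z 0.0797
0.08 12 x 0.0052 0.0097 y -0.0049 z 0.0848
0.085 5 x 0.0069 0.0091 y -0.0051 z 0.0878
```

```bash
python3 - <<'E'
from h import *
for n in ['top0','scene0']:
    z=np.load(f'pics/{n}.npz'); c=dict(intrinsics=z['K'],R=z['R'],t=z['t'])
    W=cloud(z['p'],z['d'],c)
    print(n)
    for y in np.arange(-.06,.12,.02):
        print(round(y,2),[ (lambda q: round(float(q.max()),3) if len(q) else None)(W[...,2][(z['d']>0)&(abs(W[...,1]-y)<.01)&(abs(W[...,0]-x)<.02)]) for x in np.arange(.44,.75,.04)])
from h import *
for nm,s in [('L',(.5893,-.0679)),('R',(.6081,-.1762))]:
    h=.173; x=np.array([np.cos(h),np.sin(h)]); y=np.array([np.sin(h),-np.cos(h)])
    T=np.array(s)-.0108*x-.002*y; print(nm,T.round(4)); plan([*T,.245],h)
E
```

```text
top0
-0.06 [0.005, 0.004, 0.011, 0.076, 0.075, 0.393, 0.376, 0.241]
-0.04 [0.005, 0.004, 0.008, 0.073, 0.074, 0.422, 0.425, 0.004]
-0.02 [0.004, 0.003, 0.004, 0.003, 0.004, 0.496, 0.492, 0.547]
0.0 [0.005, 0.003, 0.006, 0.003, 0.005, 0.515, 0.561, 0.56]
0.02 [0.004, 0.004, 0.003, 0.003, 0.188, 0.514, 0.514, 0.235]
0.04 [0.004, 0.004, 0.004, 0.189, 0.19, 0.404, 0.404, 0.352]
0.06 [0.004, 0.004, 0.189, 0.19, 0.378, 0.585, 0.587, 0.352]
0.08 [0.004, 0.004, 0.41, 0.401, 0.409, 0.574, 0.539, 0.428]
0.1 [0.004, 0.428, 0.434, 0.426, 0.411, 0.534, 0.499, 0.412]
scene0
-0.06 [0.003, 0.003, 0.012, 0.075, 0.075, 0.373, 0.375, 0.242]
-0.04 [0.003, 0.004, 0.007, 0.073, 0.074, 0.42, 0.422, 0.003]
-0.02 [0.004, 0.003, 0.004, 0.003, 0.003, 0.492, 0.455, 0.507]
0.0 [0.004, 0.004, 0.003, 0.003, 0.003, 0.515, 0.455, 0.098]
0.02 [0.004, 0.004, 0.003, 0.004, 0.189, 0.514, 0.513, 0.187]
0.04 [0.003, 0.003, 0.003, 0.189, 0.189, 0.404, 0.403, 0.325]
0.06 [0.003, 0.003, 0.186, 0.19, 0.372, 0.443, 0.446, 0.314]
0.08 [0.003, 0.005, 0.035, 0.398, 0.409, 0.55, 0.546, 0.196]
0.1 [0.004, 0.427, 0.432, 0.424, 0.412, 0.558, 0.195, 0.196]
L [ 0.5783 -0.0678]
t 6.17 pos [ 0.4992 -0.1246  0.2455] head 0.1778 tilt [-0.002  0.002 -1.   ] j [-0.4   0.25 -0.06  1.26  0.    0.99] F [-0.3 -0.2 -1.2] open 0.0208
roll 0.0048 then slide [ 0.0877 -0.0423  0.0005]
R [ 0.5971 -0.1761]
t 6.17 pos [ 0.4992 -0.1246  0.2455] head 0.1778 tilt [-0.002  0.002 -1.   ] j [-0.4   0.25 -0.06  1.26  0.    0.99] F [-0.3 -0.2 -1.2] open 0.0208
roll 0.0048 then slide [0.0876 0.0676 0.0005]
```

```bash
python3 - <<'E'
from h import *
for n in ['top0','scene0','wrist5']:
    z=np.load(f'pics/{n}.npz'); c=dict(intrinsics=z['K'],R=z['R'],t=z['t'])
    W=cloud(z['p'],z['d'],c)[z['d']>0]
    if n=='wrist5': W=W[(np.hypot(W[:,0]-.5,W[:,1]+.127)>.12)]
    for zl in np.arange(.1,.6,.05):
        q=W[(W[:,2]>zl)&(W[:,2]<zl+.05)]; r=np.hypot(q[:,0]-.578,q[:,1]+.068)
        if len(q): i=np.argsort(r)[3]; print(n,round(zl,2),r[i].round(3),q[i].round(3))
E
```

```text
top0 0.1 0.109 [0.658 0.006 0.146]
top0 0.15 0.102 [0.614 0.027 0.186]
top0 0.2 0.124 [ 0.702 -0.068  0.241]
top0 0.25 0.106 [ 0.684 -0.067  0.288]
top0 0.3 0.089 [ 0.666 -0.062  0.347]
top0 0.35 0.075 [ 0.649 -0.043  0.394]
top0 0.4 0.081 [ 0.654 -0.039  0.404]
top0 0.45 0.085 [ 0.645 -0.015  0.473]
top0 0.5 0.092 [ 0.642 -0.002  0.5  ]
top0 0.55 0.138 [ 0.702 -0.007  0.552]
scene0 0.1 0.11 [0.652 0.013 0.145]
scene0 0.15 0.103 [0.614 0.029 0.183]
scene0 0.2 0.122 [ 0.7   -0.065  0.247]
scene0 0.25 0.105 [ 0.683 -0.064  0.291]
scene0 0.3 0.088 [ 0.666 -0.06   0.345]
scene0 0.35 0.075 [ 0.649 -0.042  0.392]
scene0 0.4 0.081 [ 0.654 -0.038  0.405]
scene0 0.45 0.086 [ 0.645 -0.015  0.476]
scene0 0.5 0.093 [ 0.645 -0.003  0.501]
scene0 0.55 0.176 [0.65  0.093 0.551]
wrist5 0.1 0.106 [0.65  0.01  0.148]
wrist5 0.15 0.1 [0.62  0.023 0.185]
```

Starting at the right slot, so the left one (near the microscope) is used only once.

arm_command:
  slide:
    - [0.03,0.023,0.01]
    - [0.03,0.023,0.02]
    - [0.0275,0.0215,0.03]
    - [0,0,0.006]
    - [0,0,0]
  roll: [0.004,0,0,0,0]
  fingers: [1,1,1,1,1]

```text
t: 6.8
tool_pos: [0.5969, -0.1806, 0.1793]
eef_rot: [-0.001, 0.996, 0.085, -0.001]
force: [-0.2, -0.4, -0.1]
opening: 0.0214
```

```bash
python3 -c "
from h import *
plan([.5971,-.1761,.175],.173); snap('wrist','wrist6')"; python3 m1.py wrist6|grep -E 'yellow|top'; python3 tip.py wrist6
```

```text
t 6.8 pos [ 0.5969 -0.1806  0.1793] head 0.1694 tilt [-0.002  0.001 -1.   ] j [-0.42  0.46  0.08  1.2  -0.    0.98] F [-0.2 -0.4 -0.1] open 0.0214
roll -0.0036 then slide [ 0.001  -0.0044  0.0043]
handletop [ 282  222   80   31 1366] [ 590.6 -142.7] [43.1 77.7] 9.4 z [0.1578 0.1603 0.1615] [ 0.5952 -0.1696  0.1606]
handletop [ 295  282   54   49 2443] [ 590.5 -147.3] [20.9 86.7] 11.1 z [0.2088 0.2112 0.2123] [ 0.5966 -0.178   0.2114]
yellow [322  25   9  50 396] [580.8 -68.9] [ 5.9 32.2] 10.2 z [0.0661 0.0697 0.0729] [ 0.5805 -0.0681  0.0697]
yellow [339  24  10  51 446] [592.8 -66.8] [ 6.  32.2] 9.8 z [0.0658 0.0697 0.0728] [ 0.5928 -0.0665  0.0695]
yellow [360 119  23  23 383] [ 622.4 -117.6] [16.1 16. ] 47.5 z [0.0806 0.0853 0.0871] [ 0.6222 -0.1172  0.084 ]
yellow [323 179   7  30 181] [ 599.3 -173.8] [ 5.1 23.7] 9.8 z [0.0659 0.0696 0.0728] [ 0.5989 -0.173   0.0695]
yellow [337 179   8  39 298] [ 611.6 -175.5] [ 5.6 32.3] 10.8 z [0.0661 0.0698 0.073 ] [ 0.6116 -0.1754  0.0697]
top [  273    14   124   211 22435] [ 595.4 -122.5] [ 87.8 156.3] 9.9 z [0.0704 0.0723 0.0737] [ 0.5945 -0.1133  0.0722]
flange 1203 [[-0.0209, -0.0173, 0.02], [0.0055, -0.0118, 0.0228], [0.0207, 0.0104, 0.1145]]
blade 4498
0.04 20 x -0.0042 0.0086 y -0.0079 z 0.0449
0.045 69 x -0.0049 0.0095 y -0.0078 z 0.05
0.05 50 x -0.0037 0.0097 y -0.008 z 0.055
0.055 50 x -0.0019 0.0093 y -0.0078 z 0.0597
0.06 40 x -0.0006 0.0095 y -0.0078 z 0.0649
0.065 30 x 0.0014 0.0096 y -0.0077 z 0.0698
0.07 20 x 0.0022 0.0093 y -0.0077 z 0.0747
0.075 20 x 0.0036 0.0095 y -0.0078 z 0.08
0.08 13 x 0.0059 0.0095 y -0.0079 z 0.0846
0.085 6 x 0.0068 0.0097 y -0.0077 z 0.0874
0.1 5 x -0.0148 0.0368 y -0.026 z 0.105
```

View pics/wrist6.png

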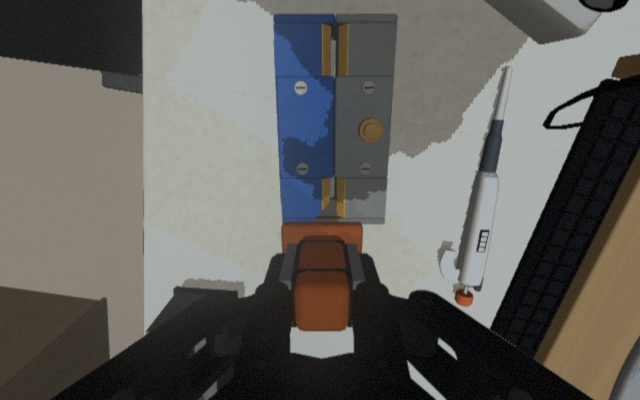

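The wrist view shows the blade tip just over the right slot (330,198), with the flat face 9.7 mm along tool +x of the TCP. I'll make a small correction and start down.

arm_command:
  slide:
    - [0.001,-0.0025,0]
    - [0,0,0.01]
    - [0,0,0.01]
    - [0,0,0.008]
    - [0,0,0]
  roll: [-0.003,0,0,0,0]
  fingers: [1,1,1,1,1]
  grip_force: 110

```text
t: 7.48
tool_pos: [0.5979, -0.178, 0.1516]
eef_rot: [-0.0, 0.996, 0.086, -0.001]
force: [0.1, -0.3, -1.2]
opening: 0.0209
```

```bash
python3 -c "
from h import *
plan([.5975,-.178,.122],.173)"
```

```text
t 7.47 pos [ 0.5979 -0.178   0.1516] head 0.1726 tilt [-0.001  0.001 -1.   ] j [-0.42  0.47  0.03  1.13  0.    0.98] F [ 0.1 -0.3 -1.2] open 0.0209
roll -0.0004 then slide [-0.0004 -0.      0.0296]
```

arm_command:
  slide:
    - [0,0,0.004]
    - [0,0,0.004]
    - [0,0,0.004]
    - [0,0,0.003]
    - [0,0,0]
  roll: [0,0,0,0,0]
  fingers: [1,1,1,1,1]

```text
t: 8.1
tool_pos: [0.5986, -0.1783, 0.1376]
eef_rot: [0.0, 0.996, 0.086, 0.0]
force: [1.1, 0.0, 1.4]
opening: 0.021
```

```bash
python3 -c "
from h import *
plan([.5975,-.178,.122],.173)"
```

```text
t 8.1 pos [ 0.5986 -0.1783  0.1376] head 0.1726 tilt [ 0.001 -0.    -1.   ] j [-0.42  0.48  0.    1.09 -0.    0.98] F [1.1 0.  1.4] open 0.021
roll -0.0004 then slide [-0.0011 -0.0005  0.0156]
```

Sliding in cleanly. On to the line.

arm_command:
  slide:
    - [0,0,0.004]
    - [0,0,0.004]
    - [0,0,0.004]
    - [0,0,0.003]
    - [0,0,0]
  roll: [0,0,0,0,0]
  fingers: [1,1,1,1,1]

```text
t: 8.72
tool_pos: [0.5986, -0.1783, 0.1225]
eef_rot: [0.0, 0.996, 0.086, 0.0]
force: [1.0, -0.7, 1.0]
opening: 0.0211
```

```bash
cat > gap.py <<'E'
from h import *
import sys
n=sys.argv[1]; s,pp0,RR=pose()
p,d,c=snap('wrist',n); W=cloud(p,d,c); H=hsv(p)
h=.173; o=np.array([.6083,-.1761]); x=np.array([np.cos(h),np.sin(h)]); y=np.array([-np.sin(h),np.cos(h)])
L=np.stack([(W[...,:2]-o)@x,(W[...,:2]-o)@y,W[...,2]],-1)
ye=(cv2.inRange(H,np.array((15,120,60)),np.array((35,255,255)))>0)&(d>0)&(L[...,2]>.064)&(L[...,2]<.075)&(abs(L[...,0])<.04)
for nm,yc in (('R',0),('L',.11)):
    q=L[ye&(abs(L[...,1]-yc)<.02)]
    if len(q)<10: print(nm,'few'); continue
    hh=np.sort(q[:,0]); g=np.argmax(np.diff(hh)); a,b=hh[:g+1],hh[g+1:]
    print(nm,'cover flare',a.min().round(4),np.median(a).round(4),a.max().round(4),'grey',b.min().round(4),np.median(b).round(4),b.max().round(4),'n',len(a),len(b), 'open~',round((np.median(b)-np.median(a)-.011)*1000,1))
E
python3 gap.py w7; python3 -c "
from h import *
plan([.5975,-.178,.122],.173)"
```

```text
R cover flare -0.0166 -0.014 -0.0108 grey 0.0002 0.0033 0.0063 n 141 201 open~ 6.3
L cover flare -0.0123 -0.0085 -0.0047 grey 0.0002 0.0035 0.0067 n 752 855 open~ 1.0
t 8.78 pos [ 0.5986 -0.1783  0.1225] head 0.1725 tilt [ 0.001 -0.    -1.   ] j [-0.42  0.49 -0.03  1.06 -0.    0.98] F [ 1.3 -2.2  2.1] open 0.0207
roll -0.0005 then slide [-0.001  -0.0005  0.0005]
```

View pics/w7.png

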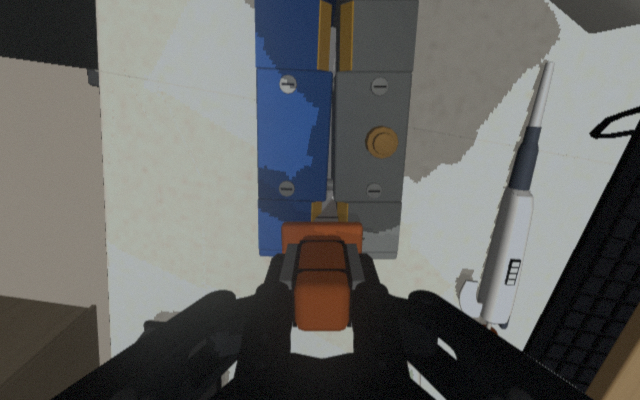

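The right end is open about 6.3 mm and the left is still shut (±1 mm). In the picture the seam gap widens towards (330,200). Withdrawing straight up, then over to the left slot.

arm_command:
  slide:
    - [0,0,-0.01]
    - [0,0,-0.018]
    - [0,0,-0.02]
    - [0,0,-0.014]
    - [0,0,0]
  roll: [0,0,0,0,0]
  fingers: [1,1,1,1,1]

```text
t: 9.4
tool_pos: [0.5986, -0.1782, 0.1853]
eef_rot: [0.0, 0.996, 0.086, 0.001]
force: [0.8, 0.1, -1.8]
opening: 0.0207
```

```bash
python3 gap.py w8;python3 tip.py w8 | tail -8; python3 -c "
from h import *
plan([.5795,-.0695,.18],.173)"
```

```text
R cover flare -0.017 -0.0137 -0.011 grey 0.0001 0.004 0.0064 n 244 221 open~ 6.6
L cover flare -0.0116 -0.0086 -0.0049 grey 0.0002 0.0034 0.0066 n 365 426 open~ 1.0
0.05 46 x -0.0019 0.0097 y -0.0076 z 0.055
0.055 45 x -0.0013 0.01 y -0.0075 z 0.0599
0.06 36 x 0.0007 0.0101 y -0.0076 z 0.065
0.065 26 x 0.0021 0.0103 y -0.0074 z 0.0699
0.07 21 x 0.0035 0.01 y -0.0076 z 0.0747
0.075 16 x 0.005 0.0101 y -0.0075 z 0.0797
0.08 10 x 0.0066 0.0104 y -0.0074 z 0.0842
0.085 4 x 0.0075 0.0097 y -0.0073 z 0.0863
t 9.45 pos [ 0.5983 -0.1781  0.1844] head 0.1726 tilt [ 0. -0. -1.] j [-0.42  0.45  0.09  1.21 -0.    0.98] F [-0.8  0.1 -1. ] open 0.0208
roll -0.0004 then slide [ 0.0002 -0.1102  0.0044]
```

arm_command:
  slide:
    - [-0.001,-0.03,0]
    - [0,-0.04,0]
    - [0,-0.03,0]
    - [0,-0.01,0.004]
    - [0,0,0]
  roll: [0,0,0,0,0]
  fingers: [1,1,1,1,1]

```text
t: 10.07
tool_pos: [0.5782, -0.0698, 0.1797]
eef_rot: [-0.0, 0.996, 0.087, -0.001]
force: [-0.5, -0.7, -1.1]
opening: 0.0209
```

```bash
python3 gap.py w9;python3 tip.py w9 | tail -8; python3 -c "
from h import *
plan([.5784,-.0698,.15],.173)"
```

```text
R few
L cover flare -0.0111 -0.0087 -0.0053 grey 0.0004 0.0037 0.0064 n 163 273 open~ 1.3
0.055 38 x -0.0018 0.0094 y -0.0084 z 0.0599
0.06 38 x -0.0005 0.0096 y -0.0083 z 0.0649
0.065 33 x 0.0015 0.0097 y -0.0084 z 0.0699
0.07 22 x 0.003 0.0094 y -0.0083 z 0.0749
0.075 17 x 0.0045 0.0095 y -0.0083 z 0.08
0.08 10 x 0.006 0.0098 y -0.0086 z 0.0839
0.085 5 x 0.0069 0.0092 y -0.0084 z 0.0867
0.1 8 x -0.0235 0.0361 y 0.0206 z 0.105
t 10.12 pos [ 0.5784 -0.0704  0.1798] head 0.1725 tilt [-0.001 -0.    -1.   ] j [-0.26  0.39 -0.03  1.15 -0.    1.14] F [ 0.3 -0.7 -0.3] open 0.0213
roll -0.0005 then slide [ 0.0001 -0.0006  0.0298]
```

View pics/w9.png

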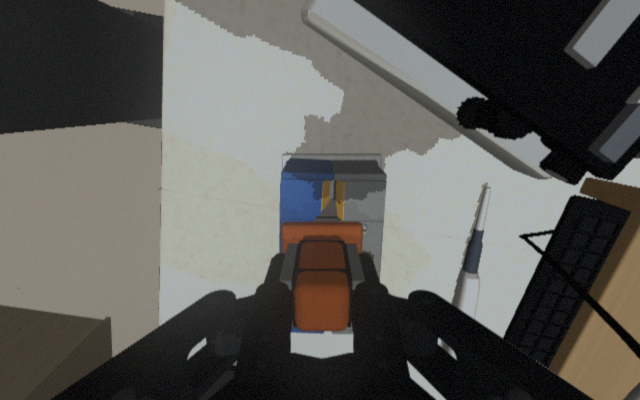

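The blade tip stands over the left slot at (331,200), and the microscope is well clear. Descending.

arm_command:
  slide:
    - [0,0,0.012]
    - [0,0,0.01]
    - [0,0,0.006]
    - [0,0,0]
    - [0,0,0.004]
  roll: [0,0,0,0,0]
  fingers: [1,1,1,1,1]

```text
t: 10.75
tool_pos: [0.5788, -0.07, 0.1487]
eef_rot: [0.0, 0.996, 0.086, 0.0]
force: [-0.7, -0.2, -1.3]
opening: 0.0208
```

arm_command:
  slide:
    - [0,0,0.004]
    - [0,0,0.004]
    - [0,0,0.004]
    - [0,0,0.004]
    - [0,0,0.004]
  roll: [0,0,0,0,0]
  fingers: [1,1,1,1,1]

```text
t: 11.38
tool_pos: [0.5792, -0.07, 0.1286]
eef_rot: [0.0, 0.996, 0.086, 0.001]
force: [5.1, 0.7, 5.2]
opening: 0.0209
```

```bash
python3 gap.py w10; python3 -c "
from h import *
plan([.5784,-.0698,.099],.173)"
```

```text
R cover flare -0.0168 -0.0137 -0.0107 grey 0.0002 0.0032 0.0062 n 153 145 open~ 6.0
L cover flare -0.0152 -0.0125 -0.0092 grey 0.0007 0.0038 0.0065 n 122 212 open~ 5.3
t 11.43 pos [ 0.579  -0.07    0.1281] head 0.1726 tilt [ 0.001 -0.    -1.   ] j [-0.26  0.42 -0.13  1.02  0.    1.14] F [4.8 0.7 2.5] open 0.0212
roll -0.0004 then slide [-0.0006 -0.0003  0.0291]
```

arm_command:
  slide:
    - [0,0,0.005]
    - [0,0,0.005]
    - [0,0,0.005]
    - [0,0,0.005]
    - [0,0,0.005]
  roll: [0,0,0,0,0]
  fingers: [1,1,1,1,1]

```text
t: 12.05
tool_pos: [0.5792, -0.0699, 0.1035]
eef_rot: [0.0, 0.996, 0.086, 0.001]
force: [5.6, -0.1, 5.6]
opening: 0.0211
```

arm_command:
  slide:
    - [0,0,0.002]
    - [0,0,0.001]
    - [0,0,0]
    - [0,0,0]
  roll: [0,0,0,0]
  fingers: [1,1,1,1]

```text
t: 12.55
tool_pos: [0.579, -0.0699, 0.1004]
eef_rot: [0.0, 0.996, 0.086, 0.001]
force: [6.0, 1.4, 2.5]
opening: 0.0208
```

```bash
python3 gap.py w11; python3 -c "
from h import *
plan([.5784,-.0698,.099],.173)"
```

```text
R few
L cover flare -0.0248 -0.0216 -0.0184 grey 0.0007 0.0034 0.0065 n 53 81 open~ 14.1
t 12.6 pos [ 0.579  -0.0699  0.1004] head 0.1727 tilt [ 0.001  0.    -1.   ] j [-0.26  0.44 -0.18  0.95  0.    1.14] F [5.6 0.2 3.1] open 0.021
roll -0.0003 then slide [-0.0005 -0.0002  0.0014]
```

View pics/w11.png

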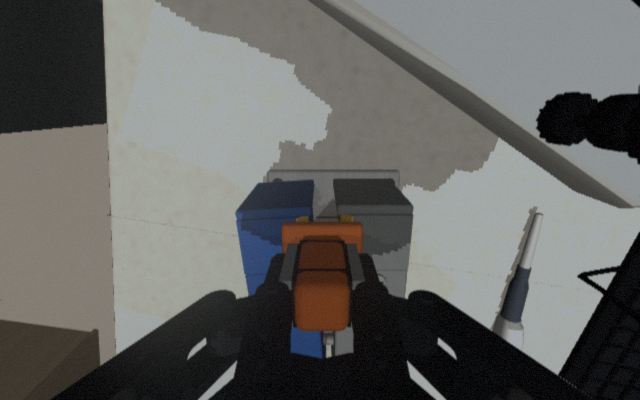

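The left end is open about 13 mm with the flange at the top face. Back up and over to the right slot.

arm_command:
  slide:
    - [0,0,-0.012]
    - [0,0,-0.022]
    - [0,0,-0.026]
    - [0,0,-0.02]
    - [0,0,0]
  roll: [0,0,0,0,0]
  fingers: [1,1,1,1,1]

```text
t: 13.22
tool_pos: [0.5786, -0.07, 0.1814]
eef_rot: [0.0, 0.996, 0.086, 0.001]
force: [-0.2, -0.5, -0.8]
opening: 0.0209
```

arm_command:
  slide:
    - [0.0005,0.03,0]
    - [0,0.04,0]
    - [0,0.03,0]
    - [0,0.01,0]
    - [0,0,0]
  roll: [0,0,0,0,0]
  fingers: [1,1,1,1,1]

```text
t: 13.85
tool_pos: [0.5974, -0.1781, 0.1796]
eef_rot: [-0.0, 0.996, 0.086, -0.001]
force: [-1.0, 0.7, -1.8]
opening: 0.021
```

```bash
python3 gap.py w12;python3 tip.py w12 | tail -6; python3 -c "
from h import *
plan([.598,-.1782,.15],.173)"
```

```text
R cover flare -0.0173 -0.0142 -0.0108 grey 0.0007 0.0037 0.0064 n 221 266 open~ 6.9
L cover flare -0.0248 -0.021 -0.0174 grey 0.0003 0.0035 0.0066 n 399 440 open~ 13.5
0.065 27 x 0.0016 0.0092 y -0.0071 z 0.0698
0.07 22 x 0.003 0.0094 y -0.0071 z 0.075
0.075 17 x 0.0045 0.0096 y -0.0071 z 0.0795
0.08 12 x 0.006 0.0098 y -0.0071 z 0.0847
0.085 5 x 0.0069 0.0092 y -0.0068 z 0.0881
0.1 19 x -0.0257 0.0371 y -0.0236 z 0.105
t 13.9 pos [ 0.5974 -0.1775  0.1798] head 0.1726 tilt [-0.001  0.001 -1.   ] j [-0.42  0.46  0.08  1.2   0.    0.98] F [-0.7 -0.2 -1.1] open 0.0208
roll -0.0004 then slide [0.0005 0.0008 0.0298]
```

View pics/w12.png

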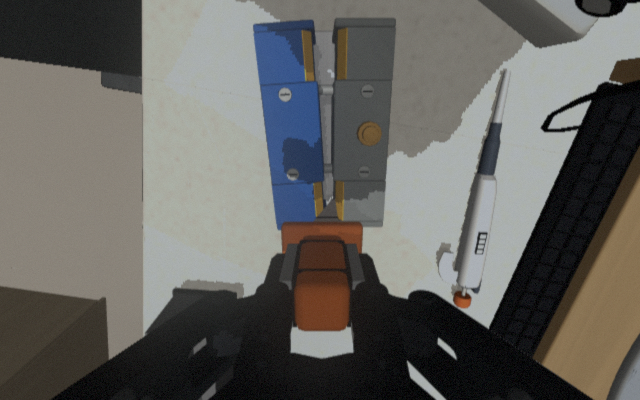

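The left is open about 13 mm and the right about 6.5 mm. The tip is over the right slot at (331,200). Pushing fully home now.

arm_command:
  slide:
    - [0.0005,0,0.012]
    - [0,0,0.012]
    - [0,0,0.012]
    - [0,0,0.012]
    - [0,0,0.006]
  roll: [0,0,0,0,0]
  fingers: [1,1,1,1,1]

```text
t: 14.52
tool_pos: [0.5982, -0.178, 0.1254]
eef_rot: [-0.0, 0.996, 0.086, -0.0]
force: [2.4, 0.5, 0.6]
opening: 0.0208
```

arm_command:
  slide:
    - [0,0,0.005]
    - [0,0,0.005]
    - [0,0,0.005]
    - [0,0,0.005]
    - [0,0,0.003]
  roll: [0,0,0,0,0]
  fingers: [1,1,1,1,1]

```text
t: 15.15
tool_pos: [0.5987, -0.1785, 0.1041]
eef_rot: [0.001, 0.996, 0.086, 0.001]
force: [-0.9, 0.2, 8.4]
opening: 0.0205
```

arm_command:
  slide:
    - [0,0,0.002]
    - [0,0,0.0015]
    - [0,0,0]
    - [0,0,0]
  roll: [0,0,0,0]
  fingers: [1,1,1,1]

```text
t: 15.65
tool_pos: [0.5987, -0.1785, 0.1006]
eef_rot: [0.001, 0.996, 0.086, 0.001]
force: [-0.6, -0.3, 5.3]
opening: 0.0209
```

```bash
python3 gap.py w13; python3 -c "
from h import *
plan([.598,-.1782,.099],.173)"
```

```text
R cover flare -0.023 -0.0198 -0.0171 grey 0.0003 0.003 0.0062 n 60 90 open~ 11.8
L cover flare -0.0242 -0.0211 -0.0178 grey 0.0002 0.0035 0.0067 n 935 960 open~ 13.5
t 15.7 pos [ 0.5987 -0.1785  0.1005] head 0.1724 tilt [ 0.001 -0.001 -1.   ] j [-0.42  0.5  -0.06  1.   -0.    0.98] F [-0.4 -0.3  5.7] open 0.0205
roll -0.0006 then slide [-0.0007 -0.0004  0.0015]
```

View pics/w13.png

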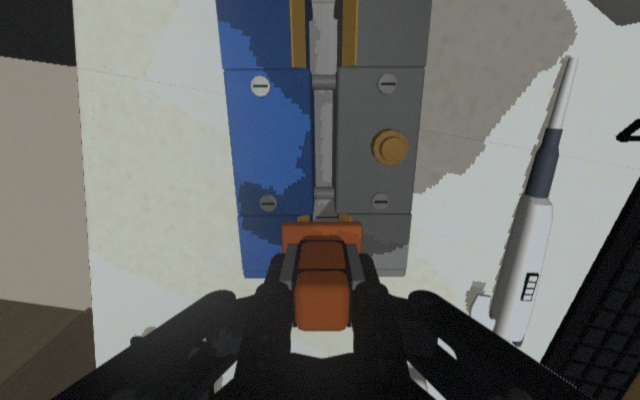

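The right end reads about 12 mm. I'll press the last 2 mm home.

arm_command:
  slide:
    - [0,0,0.001]
    - [0,0,0.001]
    - [0,0,0]
    - [0,0,0]
  roll: [0,0,0,0]
  fingers: [1,1,1,1]

```text
t: 16.2
tool_pos: [0.5987, -0.1786, 0.099]
eef_rot: [0.001, 0.996, 0.086, 0.001]
force: [-3.1, 0.0, 11.4]
opening: 0.0205
```

```bash
python3 gap.py w14; python3 -c "
from h import *
plan([.598,-.1782,.099],.173)"
```

```text
R cover flare -0.0234 -0.0202 -0.0175 grey 0.0003 0.0032 0.0066 n 55 84 open~ 12.5
L cover flare -0.0242 -0.021 -0.0179 grey 0.0002 0.0034 0.0068 n 937 961 open~ 13.4
t 16.25 pos [ 0.5987 -0.1786  0.099 ] head 0.1724 tilt [ 0.002 -0.001 -1.   ] j [-0.42  0.5  -0.07  1.   -0.    0.98] F [-2.6  1.  11.2] open 0.0209
roll -0.0006 then slide [-0.0007 -0.0005  0.    ]
```

Home: 11 N at the TCP height for full depth. Releasing.

arm_command:
  slide:
    - [0,0,0]
    - [0,0,0]
    - [0,0,0]
    - [0,0,0]
    - [0,0,0]
  roll: [0,0,0,0,0]
  fingers: [-0.2,-0.6,-1,-1,-1]
  grip_force: 20

```text
t: 16.88
tool_pos: [0.5983, -0.1781, 0.0978]
eef_rot: [-0.0, 0.996, 0.086, -0.0]
force: [-1.4, -0.5, 0.1]
opening: 0.0853
```

arm_command:
  slide:
    - [0,0,-0.02]
    - [0,0,-0.04]
    - [0,0,-0.05]
    - [0,0,-0.04]
    - [0,0,0]
  roll: [0,0,0,0,0]
  fingers: [-1,-1,-1,-1,-1]

```text
t: 17.5
tool_pos: [0.5994, -0.1786, 0.2508]
eef_rot: [0.001, 0.996, 0.086, 0.002]
force: [0.1, -0.3, -1.2]
opening: 0.0854
```

```bash
python3 gap.py w15; python3 m1.py w15 | grep -E 'hand|green|flange'; python3 -c "
from h import *
plan([.5,-.3,.25],.173)"
```

```text
R cover flare -0.0224 -0.0199 -0.0184 grey 0.0013 0.0038 0.0063 n 4 10 open~ 12.7
L cover flare -0.0237 -0.0211 -0.0183 grey 0.0004 0.0033 0.0061 n 225 243 open~ 13.4
handletop [309 182  25  25 587] [ 593.9 -144.7] [20.9 87.1] 9.3 z [0.1275 0.1311 0.1324] [ 0.599  -0.1764  0.1316]
flange [334  45   5  38 103] [594.3 -67.1] [ 3.6 31.6] 10.5 z [0.0701 0.0715 0.0733] [ 0.5942 -0.0667  0.0717]
flange [306  46   4  37  63] [568.2 -71.9] [ 2.8 31. ] 9.3 z [0.0701 0.071  0.0722] [ 0.5677 -0.0722  0.0711]
flange [610  50  21   9  80] [846.8 -15.3] [14.1  6.9] 8.2 z [0.076  0.0777 0.0794] [ 0.8448 -0.0152  0.0777]
flange [ 496   66  144  258 6484] [ 877.2 -167. ] [288.9  82.9] 88.6 z [0.0767 0.0783 0.0795] [ 0.8639 -0.1594  0.0782]
flange [347 116  18  18 124] [ 622.4 -117.4] [15.8 16.2] 56.3 z [0.0798 0.0814 0.0829] [ 0.6216 -0.1165  0.0814]
flange [622 133  18  17  97] [891.9 -87. ] [10.  24.4] 57.4 z [0.0774 0.0784 0.0797] [ 0.8917 -0.0869  0.0784]
flange [609 162  20  23  69] [ 895.2 -119.9] [ 9.1 27.7] 59.4 z [0.0767 0.0783 0.0793] [ 0.8965 -0.1199  0.0781]
flange [299 164  44  31 659] [
[... 595 characters left out ...]
z [0.0773 0.0785 0.0796] [ 0.9573 -0.2327  0.0785]
flange [600 279  27  25 157] [ 954.3 -248.9] [30.3 30.4] 22.6 z [0.0774 0.0785 0.0796] [ 0.9551 -0.2524  0.0785]
flange [581 336  12  15  48] [ 956.1 -324.1] [10.4 22. ] 46.6 z [0.0775 0.0784 0.0796] [ 0.9559 -0.3244  0.0785]
flange [607 347  33  53 487] [1025.8 -361.6] [40.7 92.9] 44.7 z [0.0776 0.0786 0.0797] [ 1.0259 -0.36    0.0786]
flange [485 379  25  21 176] [ 876.2 -415.3] [28.8 35.4] 4.5 z [0.0778 0.0787 0.0795] [ 0.8732 -0.4175  0.0787]
t 17.55 pos [ 0.5988 -0.1783  0.2487] head 0.1726 tilt [ 0.002 -0.001 -1.   ] j [-0.42  0.44  0.24  1.37 -0.    0.98] F [-0.8 -0.7  0.1] open 0.0857
roll -0.0004 then slide [-0.1183  0.1028 -0.0013]
```

View pics/w15.png

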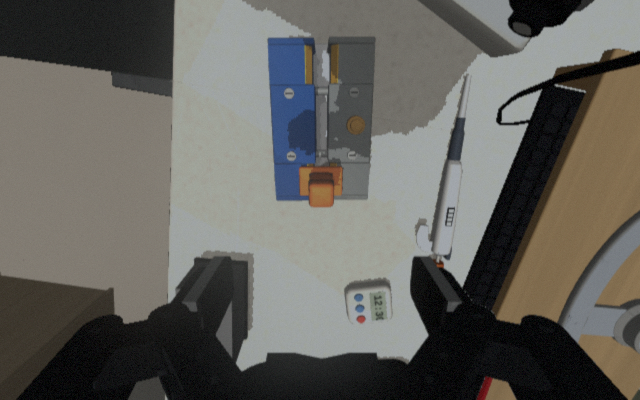

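The wedge stands upright in the right slot, with the flange centred at (321,180) and its top at 80.5 mm, so it is fully home. The cover is nearly parallel and the gripper is clear. Handing in.

```bash
python3 -c "
from h import *
print(robot.close_job())"
```

```text
the job is handed in; nothing more can be done
None
```

I drew the wedge from the stand and pushed it into the right slot to the black line, then fully home in the left slot. I then pushed it fully home back in the right slot, released it, backed the gripper off and handed in at about 17.6 s. The hand-in reports no verdict.

**Cover:** My last wrist-camera check read the right end open about 12.7 mm and the left about 13.4 mm, both over the required 10 mm. The image estimate reads up to 1 mm high. The last right-end reading came from few pixels because the wedge hides most of that slot. A reading just before release gave 12.5 mm. The worst skew I saw was about 7 mm between the ends, against the 9.4 mm limit.

**Wedge:** Its flange top measured 80.5 mm above the worktop, which is fully home, and it stands upright and released. Reported forces stayed at or below 12 N.

**Green tool:** No move went near it after the wedge was lifted clear, but I took no final picture of it.

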